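# Open the wax jar in its holder

## Task

The square jar stands braced in the wooden holder. Lift off the loose metal dust cover that stands over its cap and set it down upright on the table, clear of the holder; then unscrew the tight cap counter-clockwise, stop turning once the threads let go, and lift it straight off, leaving the jar down in its holder. Finish while still holding the cap level, just above the open mouth of the jar (one to five centimetres clear); leave the other things on the table alone.

Things in the scene. Friction and masses are not known exactly. Their poses are not given: they have to be found in the camera images.
- holder: plywood holder fixed to the table, 93 x 93 x 30 mm, with a square pocket 71 mm wide, floor 11 mm up; it keeps the jar from turning but does not hold it down. Two screwed feet along its y axis reach 71 mm from its centre, 14 mm high. Origin: centre of its underside, on the table; z up; its sides lie along its x and y axes
- jar: grey square plastic jar, loose, about 0.7 kg, standing in the holder's pocket, square to it with 1.5 mm play. Body 68 x 68 x 50 mm with a flat shoulder on top; round neck 36 mm wide from 50 to 68 mm. Origin: centre of its underside, 11 mm above the table
- mouth (a point): centre of the jar's mouth, the rim of its neck, 79 mm above the table and 18 mm above the shoulder; under the cap until that is off
- jar_thread (a joint): rad the cap is unscrewed: 0 tight, grows counter-clockwise seen from above. Turns with the cap (0.05 rad play) while it is on, against 0.35 N m friction; then stays. Below 0.95 rad lifting the cap lifts the jar; from 1.0 to 1.65 rad the threads are free and the cap lifts straight off; beyond 1.7 the next threads catch. The cap need not rise while it turns (1.5 mm vertical play)
- cap: round black ribbed screw cap, 56 mm in diameter, 25 mm high, about 60 g, top 8 mm solid; screwed on the neck under the dust cover, its underside 1 mm above the jar's shoulder (62 mm above the table), its top 87 mm above the table. Origin: centre of its underside; z up. Its lower 17 mm surround the neck: it must rise 17 mm to clear the mouth
- cap_top (a point): centre of the cap's top face, 25 mm above the cap's origin
- cover: loose aluminium dust cover, about 90 g: a cup mouth down, 66 mm in diameter, 35 mm high, 2.5 mm wall, with a round knob on top, 22 mm in diameter, 43 to 63 mm above its rim (14 mm stem below it). Stands on the jar's shoulder over the cap (61 mm above the table), 2.5 mm clear of the cap all round and 6 mm above its top. Origin: centre of its rim, underneath; z up
- cover_knob (a point): centre of the cover's knob, 53 mm above the cover's rim
- grease_tin: blue round tin, 69 mm wide, 47 mm high, to leave alone; origin: centre of its underside
- screw_jar: round tan jar with a black lid, 61 mm wide, 86 mm high, standing free on the table, to leave alone; origin: centre of its underside
- tape_measure: yellow tape measure, 62 x 82 x 36 mm, to leave alone; origin: centre of its underside
- offcut_2: small wooden offcut, 60 x 90 x 30 mm, to leave alone; origin: centre of its underside
Things that resemble listed ones, but are neither listed nor needed, are in the scene too. What is shaped like the cover but yellow is not meant.

How it is judged:
On the way, in this order (a step that is already met when the one before it is completed fails the run):
1. the dust cover stands upright on the table, let go, clear of the holder, and the cap is still screwed on (height (world z) of cover between -0.004 and 0.006 m and angle between cover's own z axis and vertical below 0.08 rad and horizontal distance between cover and holder above 0.085 m and contact force between the fingers and cover below 0.05 N and linear speed of cover below 0.03 m/s and value of joint jar_thread below 0.8 rad), for 0.2 s.
2. the cap, still on the neck of the seated jar, is unscrewed until its threads are free (value of joint jar_thread above 0.94 rad and z of cap in the frame of jar below 0.06 m and z of jar in the frame of holder below 0.015 m and angle between jar's own z axis and vertical below 0.06 rad), for 0.1 s.
At the end, for the whole second after the job is handed in: Cap held in the gripper, still, level, underside 6-60 mm above the mouth and within 20 mm of its axis, touching nothing else; thread between 0.94 and 1.7 rad; jar upright and down in the holder (4 mm); cover upright on the table, let go, centre over 85 mm from the holder's centre (z of cap in the frame of mouth between 0.006 and 0.06 m and horizontal distance between cap and mouth below 0.02 m and angle between cap's own z axis and vertical below 0.15 rad and linear speed of cap below 0.02 m/s and contact force between the fingers and cap above 2 N and contact force between cap and jar below 0.05 N and contact force between cap and holder below 0.05 N and contact force between each of cap, the fingers and cover below 0.05 N and value of joint jar_thread between 0.94 and 1.7 rad and z of jar in the frame of holder below 0.015 m and angle between jar's own z axis and vertical below 0.06 rad and height (world z) of cover between -0.004 and 0.006 m and angle between cover's own z axis and vertical below 0.08 rad and horizontal distance between cover and holder above 0.085 m and linear speed of cover below 0.03 m/s); the arm keeps its last pose, push and grip.
It fails at once if the jar is lifted more than 8 mm out of its place in the holder or tipped (z of jar in the frame of holder above 0.019 m or angle between jar's own z axis and vertical above 0.2 rad).
It fails at once if the cap is turned on past 1.75 rad, after the threads have let go (value of joint jar_thread above 1.75 rad).
It fails at once if the cover is dropped: let go away from the jar with its rim more than 20 mm above the table (horizontal distance between cover and jar above 0.07 m and height (world z) of cover above 0.02 m and contact force between the fingers and cover below 0.01 N).
It fails at once if one of the bystanders is moved by more than 30 mm (distance of any of grease_tin, screw_jar, tape_measure, offcut_2 from where it was at the start of the episode above 0.03 m).
It also fails if it takes over 51 s, if anything falls off the work surface, if the arm or the gripper's body presses on something with over 40 N, if the wrist force passes 120 N, or if a joint passes its speed limit or range.

## Robot

A 6-joint arm with a two-finger parallel gripper is mounted at the origin on a cart in front of the work surface, level with it; the furniture and walls round the work are solid. World frame = base frame: x ahead of the robot, y to its left, z up, the work surface at z = 0. Lengths are in m, angles in rad, forces in N, time in s.
With the tool pointing down it reaches from about 0.3 to 0.875 m from the base axis. Payload 6.4 kg.
Tool frame: the origin (TCP) lies on the centre line of the jaws, within the pads' length; the fingertips stand 25 mm ahead of it and the grasp point (between the pads) lies 6 mm ahead of it (ctrl.tip_reach is the distance from the TCP to the fingertips, in m); z points along the fingers, y is the line along which they close (so a half turn about z gives the same grasp; the last joint's range is limited). The gripper opens to 85 mm and grips with 20 to 120 N. Pads are 22 mm wide; open, the fingers measure 114 mm over their backs; the gripper's body (76 mm by 85 mm) begins 54 mm behind the grasp point. The pads swing forward as they close: fully open they stand 13 mm farther back than shut.
Start: joints at [-0.206, 0.181, 1.607, -0, 1.354, -0.206], TCP at [0.575, 0, 0.256] pointing down, gripper open.
Joint ranges: [-2.99, 2.99], [-0.89, 2.07], [0.3, 2.58], [-1.14, 4.28], [0, 2.63], [-3.12, 3.12]. Speed limits (rad/s): [2.57, 2.57, 3.01, 3.14, 3.14, 3.14].

## Interface

Orientations are given as a unit quaternion [w, x, y, z].
In Python, from bench import ctrl gives the robot as it stands.
- The arm moves only by the tool servo_tool, never from a script. Its argument "motion" is a list that holds one entry, the list of rows, each a list of 5 numbers: the shift along the tool's x, y, z in cm, then the turn about the tool's z in degrees, then the closure, from -1 (fully open) to 1 (shut). In form: [[[dx, dy, dz, twist, claw], ...]]. A call has 1 to 5 rows; each row is the pose to reach, as a shift and turn from the pose commanded when the call began, along the tool's axes at that moment; what a row does not reach only later rows make up. A row lasts 1/10 s, in which the tool goes at most 50 mm and 8.59 degrees, less where a joint would pass 70% of its speed; a pose out of reach is approached as far as the arm can. A call with a gripper value outside its range is refused whole. The fingers move at their own pace and stop on an object; the grip force is fixed at half the most. Time passes only in rows, so rows that repeat a pose let the fingers close. It gives the time, the measured TCP pose, the force, the opening and the grip force at its end, in the units of the state.
- ctrl.get_obs(): the state, without advancing time (a new reading comes with each control period).
- ctrl.camera(name): name is "scene" or "side" or "wrist"; returns a dict with "pixels" (400x640x3 uint8, red, green, blue), "depth" (400x640 float32, m along the optical axis (not along the pixel's ray), 0 where there is no reading), "fx", "fy", "cx", "cy" (pixels), "R" (3x3) and "t" (3): a world point X has camera coordinates R X + t; the wrist camera has in their place "hand_eye" (4x4, takes a point from camera to tool coordinates, whose origin is the TCP and whose axes are the flange's). Camera axes: x right, y down, z forward; pixel columns grow to the right and rows downward; lengths in m; the calibration is good to about 2 mm. The wrist camera is an equidistant fisheye: a pixel r from the principal point sees the ray r / f radians off the axis. A picture is of the moment at which its call begins: read the wrist's pose just before it.
- ctrl.hand_in(): hands the job in; it is judged then, once.
The state is a dict: "time_s": time; "q": joint angles; "dq": joint speeds; "joint_efforts": joint torques, N m; "eef_pos": TCP position; "eef_rot": TCP orientation; "wrist_force": force on the tool from outside, world axes, zero at the start; "torque": the same for the moment, N m; "opening": opening from 0.0 (shut) to 1.0 (fully open); "grasp_force": force on a finger pad.
Only numpy, scipy, OpenCV 4.12 (cv2) and the standard library are available. Lean on these libraries where they do the work, as an engineer would, in place of code of your own. Each camera call takes 0.05 s, during which the arm holds its last target. There are 200 camera calls.

## Working session

There is one attempt and no reset: what is moved stays moved. The work goes in short steps, Python scripts to look and compute and a tool call to move; the robot and the scene stay as the last step left them, time stands still between calls to the robot, and variables do not carry over. Pictures are saved under pics/ and viewed, at most 10 in all, crops included, and the job is handed in when it is done.

Besides the shell and the picture viewer there is one more tool, called after "Call:" as name(argument=value, ...) on one line, values as JSON. servo_tool: Moves the arm, as the interface text tells. Its arguments: {"type":"object","properties":{"motion":{"type":"array"}},"required":["motion"]}

```bash
mkdir -p pics; ls
python3 - <<'E'
from bench import ctrl
import cv2,numpy as np,pickle
o=ctrl.get_obs();print({k:np.round(v,3) for k,v in o.items()})
d={}
for n in("scene","side"):
    c=ctrl.camera(n);d[n]=c
    cv2.imwrite(f"pics/{n}0.png",c["pixels"][:,:,::-1])
    print(n,c["fx"],c["cx"],c["cy"],np.round(c["R"],3),np.round(c["t"],3),"pos",-np.array(c["R"]).T@c["t"])
pickle.dump(d,open("c0.pkl","wb"))
E
```

```text
pics
{'time_s': np.float64(0.0), 'q': array([-0.206,  0.182,  1.608, -0.   ,  1.354, -0.206]), 'dq': array([-0.002, -0.   , -0.002,  0.002,  0.   ,  0.001]), 'joint_efforts': array([ 0.0000e+00, -4.4487e+01, -3.5134e+01, -0.0000e+00,  9.0000e-03,
        0.0000e+00]), 'eef_pos': array([0.574, 0.   , 0.255]), 'eef_rot': array([-0.001,  0.707,  0.707, -0.   ]), 'wrist_force': array([ 0.906,  0.574, -0.659]), 'torque': array([-0.024, -0.   ,  0.003]), 'grasp_force': np.float64(0.0), 'opening': np.float64(1.004)}
scene 472.2585837981083 322.8505100516137 201.29598200354917 [[-0.898 -0.44  -0.003]
 [-0.19   0.393 -0.9  ]
 [ 0.397 -0.808 -0.436]] [0.487 0.172 0.855] pos [0.13080832 0.83742405 0.52915873]
side 490.969865715519 322.6014233259367 197.77739549629382 [[-1.     0.03  -0.01 ]
 [ 0.026  0.636 -0.771]
 [-0.017 -0.771 -0.637]] [0.558 0.056 1.142] pos [0.574969   0.82808749 0.77591255]
```

View pics/scene0.png

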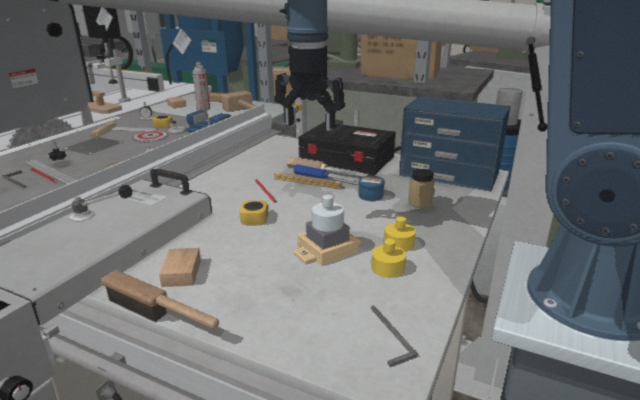

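View pics/side0.png

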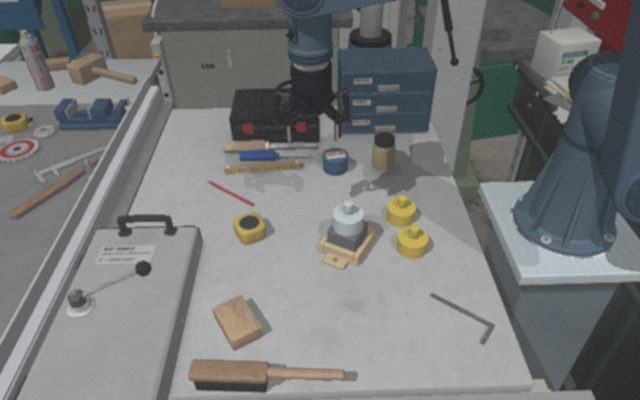

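The scene view shows the grey cover with its knob at (327,203), body (327,217), on the dark jar in the wooden holder at (328,245). Two yellow look-alikes are at (400,235) and (389,262). The side view has the cover at (348,218) and the yellow ones at (401,210) and (412,241). The cover that fits is the grey metal one on the jar in the holder. I'll confirm it in a crop and measure.

```bash
cat > h.py <<'E'
import numpy as np,cv2
def cloud(c):
    v,u=np.mgrid[0:400,0:640];z=c["depth"]
    P=np.stack([(u-c["cx"])/c["fx"]*z,(v-c["cy"])/c["fy"]*z,z],-1)
    W=(P-np.array(c["t"]))@np.array(c["R"]);W[z<=0]=np.nan
    return W
def circ(p):
    A=np.c_[2*p,np.ones(len(p))];s=np.linalg.lstsq(A,(p**2).sum(1),rcond=None)[0]
    return s[:2],np.sqrt(s[2]+s[:2]@s[:2])
E
python3 - <<'E'
from h import *;import pickle
from bench import ctrl
print("tip",ctrl.tip_reach)
d=pickle.load(open("c0.pkl","rb"))
crops=[]
for n,(u0,v0,u1,v1) in dict(scene=(285,185,430,285),side=(300,190,445,290)).items():
    c=d[n];W=cloud(c);hsv=cv2.cvtColor(c["pixels"],cv2.COLOR_RGB2HSV)
    crops.append(cv2.resize(c["pixels"][v0:v1,u0:u1,::-1],None,fx=4,fy=2.9*4/2.9,interpolation=cv2.INTER_CUBIC)[:,:580])
    box=np.zeros((400,640),bool);box[v0:v1,u0:u1]=1
    H,S,V=[hsv[...,i].astype(int) for i in range(3)]
    tab=W[(np.abs(W[...,2])<.02)&box];print(n,"table z",np.nanmedian(tab[:,2]))
    grey=box&(S<70)&(W[...,2]>.066)
    for lo,hi,nm in((.066,.092,"cup side"),(.104,.13,"knob"),(.108,.12,"knobside")):
        p=W[grey&(W[...,2]>lo)&(W[...,2]<hi)]
        print(nm,len(p),p.mean(0).round(4),p.max(0).round(4),p.min(0).round(4),[np.round(x,4) for x in circ(p[:,:2])])
    # ray: knob silhouettes
    wood=box&(S>60)&(H>8)&(H<23)&(W[...,2]>.024)&(W[...,2]<.036)
    p=W[wood][:,:2].astype(np.float32);r=cv2.minAreaRect(p);print("holder top",len(p),r)
    foot=box&(S>60)&(H>8)&(H<23)&(W[...,2]>.009)&(W[...,2]<.018)
    p=W[foot];print("foot",len(p),np.median(p,0))
    # other things: components of points above table
    m=((W[...,2]>.008)&(W[...,2]<.2)&(W[...,0]>.2)&(W[...,0]<1)&(np.abs(W[...,1])<.5)).astype(np.uint8)
    k,l,s,_=cv2.connectedComponentsWithStats(m)
    for i in range(1,k):
        if s[i,4]>60:
            p=W[l==i];print(s[i].tolist(),np.percentile(p,[2,98],axis=0).round(3).tolist())
cv2.imwrite("pics/crop0.png",np.vstack(crops)[:, :].copy() if 0 else cv2.resize(np.hstack(crops),(800,276)))
E
```

```text
tip 0.025
scene table z -0.0025681046254241867
cup side 371 [0.4932 0.0799 0.0798] [0.5361 0.0926 0.092 ] [0.4709 0.0264 0.0662] [array([0.5032, 0.0599]), np.float64(0.0304)]
knob 116 [0.5019 0.0632 0.1151] [0.5137 0.0702 0.1229] [0.4927 0.0497 0.1045] [array([0.5033, 0.0601]), np.float64(0.0085)]
knobside 61 [0.5012 0.0648 0.1141] [0.5133 0.0696 0.12  ] [0.4928 0.0545 0.1081] [array([0.5035, 0.0595]), np.float64(0.0093)]
holder top 419 ((0.4102570116519928, -0.04869237542152405), (0.37433069944381714, 0.16187581419944763), 62.32096862792969)
foot 281 [0.46885268 0.08316198 0.01382761]
[399, 100, 109, 106, 8176] [[0.235, -0.485, 0.014], [0.488, -0.218, 0.198]]
[286, 125, 106, 73, 4541] [[0.492, -0.49, 0.01], [0.8, -0.201, 0.086]]
[0, 169, 219, 160, 16419] [[0.583, 0.057, 0.011], [0.993, 0.489, 0.097]]
[274, 172, 68, 14, 269] [[0.612, -0.25, 0.008], [0.803, -0.22, 0.015]]
[298, 195, 60, 67, 2340] [[0.448, 0.04, 0.009], [0.553, 0.117, 0.118]]
[239, 201, 29, 22, 545] [[0.686, -0.02, 0.009], [0.75, 0.049, 0.034]]
[372, 217, 43, 57, 1536] [[0.333, -0.046, 0.009], [0.399, 0.105, 0.061]]
[1
[... 883 characters left out ...]
6, 27, 586] [[0.487, -0.26, 0.01], [0.55, -0.198, 0.05]]
[224, 160, 77, 13, 471] [[0.616, -0.249, 0.009], [0.806, -0.222, 0.021]]
[386, 195, 30, 31, 687] [[0.346, -0.054, 0.01], [0.407, 0.004, 0.064]]
[319, 200, 56, 69, 2432] [[0.454, 0.039, 0.01], [0.559, 0.119, 0.123]]
[233, 212, 33, 32, 778] [[0.689, -0.02, 0.009], [0.755, 0.047, 0.039]]
[46, 214, 157, 186, 18804] [[0.827, 0.053, 0.02], [0.996, 0.426, 0.106]]
[397, 224, 31, 34, 807] [[0.337, 0.048, 0.01], [0.397, 0.104, 0.065]]
[212, 294, 51, 56, 1617] [[0.682, 0.221, 0.011], [0.765, 0.314, 0.034]]
[451, 302, 44, 41, 178] [[0.25, 0.231, 0.008], [0.314, 0.317, 0.011]]
[188, 359, 157, 33, 3145] [[0.544, 0.366, 0.011], [0.782, 0.401, 0.053]]
```

View pics/crop0.png

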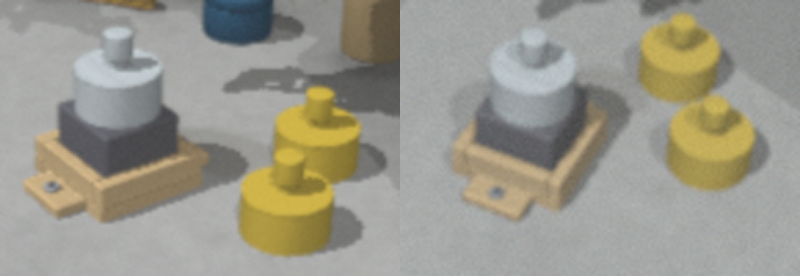

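The crop confirms it: the grey metal cover stands on the dark jar in the holder, and the two yellow look-alikes stand free on the table. The cover is at about (0.505, 0.059). Tool x is world +y and tool y is world +x.

Call:
servo_tool(motion=[[[1.5,-1.8,0,0,-1],[3,-3.5,2,0,-1],[4.5,-5.3,4,0,-1],[5.9,-7,6.5,0,-1],[5.9,-7,6.5,0,-1]]])

```text
time_s: 0.6
eef_pos: [0.5005, 0.0608, 0.1873]
eef_rot: [-0.004, 0.706, 0.708, -0.003]
wrist_force: [0.3, -0.2, 0.2]
opening: 0.996
grasp_force: 0.0
```

Run:
```python
from bench import ctrl
import cv2,numpy as np
o=ctrl.get_obs();print(o["eef_pos"],o["q"]);c=ctrl.camera("wrist");print({k:v for k,v in c.items() if k not in("pixels","depth")})
cv2.imwrite("pics/w1.png",c["pixels"][:,:,::-1])
```

```text
[0.50045371 0.0607543  0.18730187] [-1.15249333e-01  1.03674354e-01  1.84223636e+00  3.66705774e-04
  1.20453067e+00 -1.17132030e-01]
{'fx': 309.70691628693146, 'fy': 309.70691628693146, 'cx': 321.6420303404701, 'cy': 197.08974791639778, 'hand_eye': array([[ 1.35204100e-03, -9.65450617e-01, -2.60582574e-01,
         6.58226522e-02],
       [ 9.99998328e-01,  9.84476058e-04,  1.54106897e-03,
         6.87698700e-04],
       [-1.23128868e-03, -2.60584222e-01,  9.65450334e-01,
        -1.16309182e-01],
       [ 0.00000000e+00,  0.00000000e+00,  0.00000000e+00,
         1.00000000e+00]])}
```

View pics/w1.png

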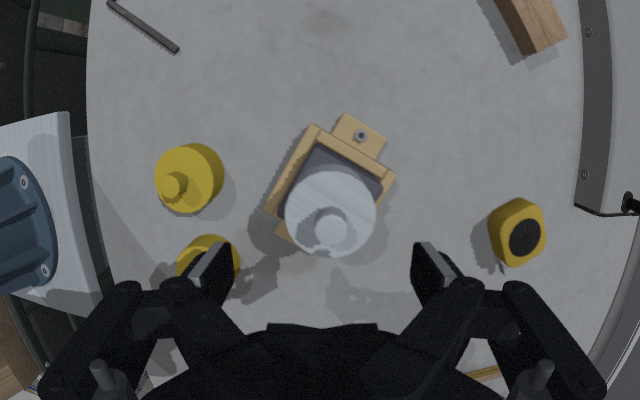

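The wrist view shows the knob top at about (331,230), well between the open fingers at (215,275) and (430,275). I'll cast that pixel as a ray.

```bash
cat >> h.py <<'E'
from scipy.spatial.transform import Rotation as Ro
def wray(c,o,u,v,z):
    x,y=u-c["cx"],v-c["cy"];r=np.hypot(x,y);t=r/c["fx"]
    d=np.array([np.sin(t)*x/r,np.sin(t)*y/r,np.cos(t)]);E=c["hand_eye"]
    q=np.array(o["eef_rot"]);R=Ro.from_quat(q[[1,2,3,0]]).as_matrix()
    d=R@E[:3,:3]@d;p=R@E[:3,3]+o["eef_pos"]
    return p+d*(z-p[2])/d[2]
E
python3 - <<'E'
from h import *;from bench import ctrl
o=ctrl.get_obs();c=ctrl.camera("wrist");print(o["eef_pos"],o["eef_rot"],o["dq"].round(3))
g=cv2.cvtColor(c["pixels"],cv2.COLOR_RGB2GRAY)
r=cv2.HoughCircles(cv2.medianBlur(g,3),cv2.HOUGH_GRADIENT,1.5,60,param1=80,param2=18,minRadius=13,maxRadius=21)
print(r)
for k in r[0][:4]: print(k,wray(c,o,k[0],k[1],.124))
print("eye",wray(c,o,331,230,.124))
E
```

```text
[0.50307884 0.05972686 0.18963409] [-0.00163684  0.70662213  0.70758795 -0.00133142] [-0.021 -0.008 -0.084 -0.005  0.002 -0.005]
[[[486.75 236.25  20.05]
  [312.75 231.75  20.05]
  [183.75 195.75  20.05]
  [314.25 141.75  20.05]
  [219.75 260.25  18.4 ]
  [ 18.75 189.75  20.05]
  [ 36.75 264.75  18.4 ]
  [161.25 357.75  20.05]
  [477.75 359.25  16.75]
  [518.25 300.75  20.05]
  [434.25 269.25  18.4 ]
  [540.75  30.75  16.6 ]
  [ 50.25 387.75  14.95]]]
[486.75 236.25  20.05] [0.61991827 0.04836681 0.124     ]
[312.75 231.75  20.05] [0.49820946 0.05382625 0.124     ]
[183.75 195.75  20.05] [0.41380189 0.07706211 0.124     ]
[314.25 141.75  20.05] [0.49932498 0.11008173 0.124     ]
eye [0.50969764 0.05505548 0.124     ]
```

Call:
servo_tool(motion=[[[0,0,2,0,-1],[-0.1,0.1,4,0,-1],[-0.1,0.1,6,0,-1],[-0.1,0.1,6.5,0,-0.2],[-0.1,0.1,6.5,0,0.2]]])

```text
time_s: 1.2
eef_pos: [0.5069, 0.0574, 0.1267]
eef_rot: [0.0, 0.707, 0.707, 0.0]
wrist_force: [0.5, 0.2, 0.2]
opening: 0.693
grasp_force: 0.0
```

Call:
servo_tool(motion=[[[0,0,0,0,1],[0,0,0,0,1],[0,0,0,0,1],[0,0,0,0,1],[0,0,0,0,1]]])

```text
time_s: 1.7
eef_pos: [0.507, 0.0579, 0.1277]
eef_rot: [0.001, 0.707, 0.707, 0.001]
wrist_force: [-0.8, -0.9, 6.4]
opening: 0.232
grasp_force: 58.5
```

Call:
servo_tool(motion=[[[0,0,-1,0,1],[0,0,-2.5,0,1],[0,0,-4,0,1],[0,0,-5.5,0,1],[0,0,-5.5,0,1]]])

```text
time_s: 2.2
eef_pos: [0.5075, 0.058, 0.184]
eef_rot: [0.002, 0.707, 0.707, 0.002]
wrist_force: [0.4, 0.0, -1.0]
opening: 0.232
grasp_force: 58.7
```

Run:
```python
from h import *;from bench import ctrl
o=ctrl.get_obs();print(o["eef_pos"],o["opening"],o["grasp_force"],o["wrist_force"])
c=ctrl.camera("scene");W=cloud(c);
cv2.imwrite("pics/s2.png",cv2.resize(c["pixels"][130:290,230:430,::-1],None,fx=3,fy=3))
```

```text
[0.50753993 0.05796446 0.18398041] 0.231646803511461 58.652610182762146 [ 0.4307553   0.00838676 -0.99760415]
```

View pics/s2.png

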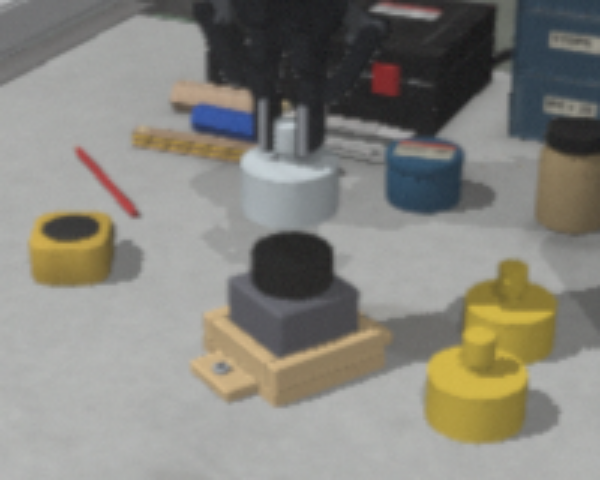

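The cover is held upright, its rim at (290,215) in the crop, and the black cap is exposed at (290,265). Next I move it to about (0.595, 0.17).

Call:
servo_tool(motion=[[[2,1.5,0,0,1],[5,4,0,0,1],[8,6.5,0,0,1],[11,8.5,0,0,1],[11,8.5,0,0,1]]])

```text
time_s: 2.75
eef_pos: [0.5921, 0.1712, 0.18]
eef_rot: [-0.0, 0.706, 0.708, 0.0]
wrist_force: [0.2, -0.8, -0.9]
opening: 0.231
grasp_force: 58.9
```

Call:
servo_tool(motion=[[[0,0,2,0,1],[0,0,4.5,0,1],[0,0,7,0,1],[0,0,9.5,0,1],[0,0,10.5,0,1]]])

```text
time_s: 3.25
eef_pos: [0.5882, 0.1673, 0.0726]
eef_rot: [-0.002, 0.707, 0.707, -0.002]
wrist_force: [0.1, -0.9, -0.6]
opening: 0.232
grasp_force: 58.9
```

Call:
servo_tool(motion=[[[0,0,0,0,1],[0,0,0,0,1],[0,0,0,0,1]]])

```text
time_s: 3.55
eef_pos: [0.5921, 0.168, 0.0779]
eef_rot: [0.001, 0.707, 0.707, 0.001]
wrist_force: [0.2, 0.0, -0.7]
opening: 0.231
grasp_force: 58.9
```

Call:
servo_tool(motion=[[[0,0,0.3,0,1],[0,0,0.6,0,1],[0,0,0.8,0,1],[0,0,0.8,0,1],[0,0,0.8,0,1]]])

```text
time_s: 4.05
eef_pos: [0.5909, 0.168, 0.0682]
eef_rot: [-0.0, 0.707, 0.707, -0.0]
wrist_force: [0.1, -0.3, -0.2]
opening: 0.236
grasp_force: 58.9
```

Call:
servo_tool(motion=[[[0,0,0.1,0,1],[0,0,0.2,0,1],[0,0,0.3,0,1],[0,0,0.3,0,1],[0,0,0.3,0,1]]])

```text
time_s: 4.55
eef_pos: [0.5912, 0.1681, 0.0668]
eef_rot: [0.0, 0.707, 0.707, 0.0]
wrist_force: [-4.8, -1.8, 10.1]
opening: 0.23
grasp_force: 60.0
```

On the table, with 10 N of contact. Release.

Call:
servo_tool(motion=[[[0,0,-0.1,0,0],[0,0,-0.1,0,-1],[0,0,-0.1,0,-1],[0,0,-0.1,0,-1],[0,0,-0.1,0,-1]]])

```text
time_s: 5.05
eef_pos: [0.5909, 0.168, 0.0661]
eef_rot: [-0.0, 0.707, 0.707, -0.0]
wrist_force: [-0.8, 0.0, 0.1]
opening: 0.992
grasp_force: 0.0
```

Call:
servo_tool(motion=[[[0,0,-1,0,-1],[0,0,-3,0,-1],[0,0,-6,0,-1],[0,0,-9,0,-1],[0,0,-9,0,-1]]])

```text
time_s: 5.55
eef_pos: [0.5943, 0.1684, 0.1623]
eef_rot: [0.003, 0.707, 0.707, 0.004]
wrist_force: [0.4, -0.4, 0.4]
opening: 1.001
grasp_force: 0.0
```

Call:
servo_tool(motion=[[[0,0,0,0,-1],[0,0,0,0,-1],[0,0,0,0,-1]]])

```text
time_s: 5.85
eef_pos: [0.59, 0.1679, 0.1548]
eef_rot: [-0.001, 0.707, 0.707, -0.001]
wrist_force: [-0.1, -0.0, -0.8]
opening: 1.002
grasp_force: 0.0
```

Run:
```python
from h import *;from bench import ctrl
o=ctrl.get_obs();print(o["eef_pos"],o["eef_rot"],o["opening"],o["q"][5])
ims=[]
for n in("scene","side"):
    c=ctrl.camera(n);W=cloud(c);Z=W[...,2];V=cv2.cvtColor(c["pixels"],cv2.COLOR_RGB2HSV)
    near=np.hypot(W[...,0]-.505,W[...,1]-.059)<.045
    p=W[near&(V[...,2]<60)&(Z>.06)&(Z<.1)];print(n,len(p))
    s=p[(p[:,2]>.065)&(p[:,2]<.082)];print("cap side",len(s),circ(s[:,:2]))
    t=p[(p[:,2]>.0855)];print("cap top",len(t),t.mean(0),cv2.minEnclosingCircle(t[:,:2].astype(np.float32)))
    q=W[(np.hypot(W[...,0]-.591,W[...,1]-.168)<.05)&(Z>.006)&(Z<.08)]
    k=q[q[:,2]>.046];print("cover top z",q[:,2].max(),"side",circ(q[(q[:,2]<.03)][:,:2]),"knob",k.mean(0))
    ims.append(c["pixels"][130:290,200:400,::-1] if n=="scene" else c["pixels"][150:310,220:420,::-1])
cv2.imwrite("pics/s3.png",cv2.resize(np.hstack(ims),(800,320)))
```

```text
[0.59004645 0.16790978 0.15482708] [-0.00086102  0.7071268   0.7070855  -0.00102141] 1.0016549508694614 0.08408077363939254
scene 494
cap side 197 (array([0.50363998, 0.06131605]), np.float64(0.02514653658912492))
cap top 14 [0.50451986 0.05371026 0.08585492] ((0.5032538175582886, 0.061925843358039856), 0.02549072913825512)
cover top z 0.0626028456604491 side (array([0.59021077, 0.16848988]), np.float64(0.03193601778325724)) knob [0.5877301  0.17228617 0.05587808]
side 342
cap side 109 (array([0.50638929, 0.05921302]), np.float64(0.02631149411072414))
cap top 194 [0.50117297 0.06596065 0.08819511] ((0.5064785480499268, 0.061336129903793335), 0.02614923007786274)
cover top z 0.06760915653383451 side (array([0.59177383, 0.16757569]), np.float64(0.03217257139633795)) knob [0.59189566 0.17121336 0.05980482]
```

View pics/s3.png

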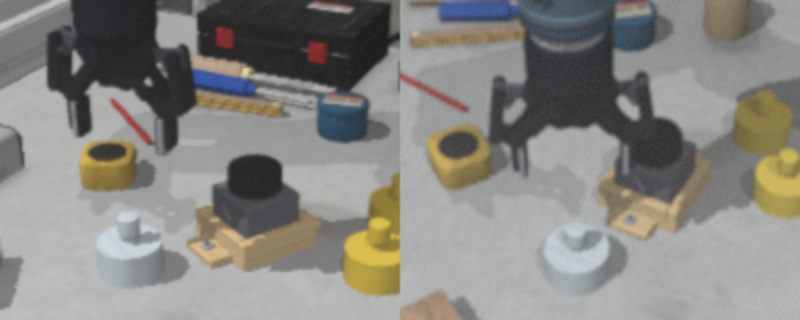

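The cover stands upright on the table at (128,255) in the left half and (575,258) in the right half, at about (0.591, 0.168). The cap is at (255,177) and (655,145), at about (0.505, 0.060). Next I go over the cap.

Call:
servo_tool(motion=[[[-2,-1.5,0,0,-1],[-5,-4,0,0,-1],[-8,-6.5,0,0,-1],[-10.8,-8.5,0,0,-1],[-10.8,-8.5,0,0,-1]]])

```text
time_s: 6.45
eef_pos: [0.5034, 0.0579, 0.1553]
eef_rot: [-0.001, 0.708, 0.706, -0.001]
wrist_force: [1.3, 0.2, 0.4]
opening: 1.002
grasp_force: 0.0
```

Call:
servo_tool(motion=[[[0,0,1,0,-1],[0,0,2,0,-1],[0,0,3,0,-1],[0,0,3,0,-1],[0,0,3,0,-1]]])

```text
time_s: 6.95
eef_pos: [0.5058, 0.0606, 0.1255]
eef_rot: [-0.001, 0.707, 0.707, -0.0]
wrist_force: [-0.4, 0.5, -0.0]
opening: 1.0
grasp_force: 0.0
```

Call:
servo_tool(motion=[[[0,0,1,0,-1],[0,0,2,0,-1],[0,0,3,0,-1],[0,0,3.7,0,-1],[0,0,3.7,0,-1]]])

```text
time_s: 7.45
eef_pos: [0.505, 0.0601, 0.0878]
eef_rot: [-0.001, 0.707, 0.707, -0.001]
wrist_force: [0.2, 0.1, -0.2]
opening: 0.999
grasp_force: 0.0
```

Call:
servo_tool(motion=[[[0,0,0,0,-0.3],[0,0,0,0,0.3],[0,0,0,0,1],[0,0,0,0,1],[0,0,0,0,1]]])

```text
time_s: 7.95
eef_pos: [0.5061, 0.06, 0.0901]
eef_rot: [0.0, 0.707, 0.707, 0.0]
wrist_force: [-3.2, -0.2, 6.4]
opening: 0.635
grasp_force: 62.1
```

Call:
servo_tool(motion=[[[0,0,0,-3,1],[0,0,0,-8,1],[0,0,0,-14,1],[0,0,0,-20,1],[0,0,0,-25,1]]])

```text
time_s: 8.45
eef_pos: [0.5047, 0.0599, 0.09]
eef_rot: [-0.001, 0.536, 0.844, -0.001]
wrist_force: [-9.3, -1.6, 11.9]
opening: 0.633
grasp_force: 62.7
```

Run:
```python
from h import *;from bench import ctrl
o=ctrl.get_obs();q=o["eef_rot"];R=Ro.from_quat(q[[1,2,3,0]]).as_matrix()
print(np.degrees(np.arctan2(R[1,1],R[0,1])),o["q"],o["torque"],o["eef_pos"],o["grasp_force"])
```

```text
25.2094619158444 [-1.15352706e-01  2.57708217e-01  1.89247214e+00 -6.47228601e-04
  9.94545685e-01 -5.54985549e-01] [-0.28115499  1.5924203  -0.42232734] [0.50473654 0.05994519 0.08999106] 62.66664108261466
```

It turns counter-clockwise (yaw +25°) at about the thread friction torque, so I continue.

Call:
servo_tool(motion=[[[0,0,0,-5,1],[0,0,0,-10,1],[0,0,0,-15,1],[0,0,0,-20,1],[0,0,0,-25,1]]])

```text
time_s: 8.95
eef_pos: [0.5039, 0.0593, 0.09]
eef_rot: [-0.002, 0.34, 0.94, -0.002]
wrist_force: [-13.4, -4.7, 15.3]
opening: 0.632
grasp_force: 63.1
```

Call:
servo_tool(motion=[[[0,0,0,-6,1],[0,0,0,-12,1],[0,0,0,-18,1],[0,0,0,-22,1],[0,0,0,-25,1]]])

```text
time_s: 9.45
eef_pos: [0.5036, 0.0586, 0.0901]
eef_rot: [-0.003, 0.129, 0.992, -0.002]
wrist_force: [-15.5, -9.2, 18.0]
opening: 0.63
grasp_force: 63.2
```

Call:
servo_tool(motion=[[[0,0,0,0,1],[0,0,0,0,1]]])

```text
time_s: 9.65
eef_pos: [0.5038, 0.0586, 0.0901]
eef_rot: [-0.003, 0.13, 0.991, -0.002]
wrist_force: [-14.5, -8.1, 17.1]
opening: 0.629
grasp_force: 63.3
```

Run:
```python
from h import *;from bench import ctrl
o=ctrl.get_obs();q=o["eef_rot"];R=Ro.from_quat(q[[1,2,3,0]]).as_matrix()
print(np.degrees(np.arctan2(R[1,1],R[0,1])),o["q"],o["torque"],o["eef_pos"],o["grasp_force"])
c=ctrl.camera("wrist");cv2.imwrite("pics/w4.png",c["pixels"][:,:,::-1])
```

```text
75.02471730251516 [-0.11658958  0.25691453  1.89320341 -0.00389814  0.99684152 -1.4238829 ] [-1.39016623  2.34714699 -0.24528286] [0.50375382 0.05863652 0.09010783] 63.26285133138299
```

View pics/w4.png

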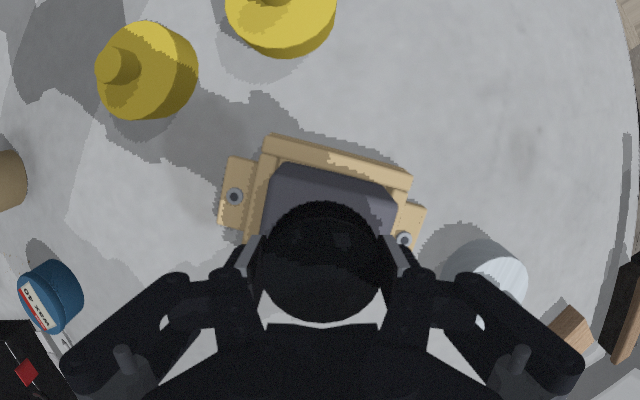

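The wrist view shows the cap at (320,260) held between both pads and the jar seated squarely in the holder at (330,190). I ease the sideways load, then lift slowly while watching the force.

Call:
servo_tool(motion=[[[0.1,-0.1,-0.1,0,1],[0.1,-0.1,-0.2,0,1],[0.1,-0.1,-0.2,0,1]]])

```text
time_s: 10.0
eef_pos: [0.5037, 0.059, 0.0909]
eef_rot: [-0.001, 0.131, 0.991, -0.0]
wrist_force: [-4.5, -3.1, -0.3]
opening: 0.629
grasp_force: 63.8
```

Call:
servo_tool(motion=[[[0,0,-0.1,0,1],[0,0,-0.2,0,1],[0,0,-0.3,0,1],[0,0,-0.3,0,1]]])

```text
time_s: 10.4
eef_pos: [0.5045, 0.0595, 0.0942]
eef_rot: [-0.0, 0.13, 0.991, 0.0]
wrist_force: [-4.9, -0.7, -2.3]
opening: 0.632
grasp_force: 63.7
```

The force is only −2.3 N after a 4 mm rise, so the jar isn't coming along. I continue the lift.

Call:
servo_tool(motion=[[[0,0,-0.2,0,1],[0,0,-0.4,0,1],[0,0,-0.6,0,1],[0,0,-0.8,0,1]]])

```text
time_s: 10.8
eef_pos: [0.5053, 0.0594, 0.1028]
eef_rot: [0.001, 0.13, 0.991, 0.0]
wrist_force: [-2.1, -0.6, -2.6]
opening: 0.63
grasp_force: 64.6
```

Call:
servo_tool(motion=[[[0,0,-0.4,0,1],[0,0,-0.8,0,1],[0,0,-1.2,0,1],[0,0,-1.6,0,1],[0,0,-2,0,1]]])

```text
time_s: 11.3
eef_pos: [0.5051, 0.0593, 0.1229]
eef_rot: [0.0, 0.131, 0.991, 0.0]
wrist_force: [0.2, -0.1, -0.8]
opening: 0.634
grasp_force: 64.7
```

Call:
servo_tool(motion=[[[0,0,-0.5,0,1],[0,0,-0.8,0,1],[0,0,-0.8,0,1],[0,0,-0.8,0,1],[0,0,-0.8,0,1]]])

```text
time_s: 11.8
eef_pos: [0.5046, 0.0593, 0.1301]
eef_rot: [-0.0, 0.131, 0.991, -0.0]
wrist_force: [-0.6, 0.3, -1.0]
opening: 0.634
grasp_force: 64.7
```

Run:
```python
from h import *;from bench import ctrl
o=ctrl.get_obs();print(o["eef_pos"],o["dq"].round(3),o["wrist_force"])
ims=[]
for n in("scene","side"):
    c=ctrl.camera(n);W=cloud(c);ims.append(c["pixels"][150:290,250:430,::-1] if n=="scene" else c["pixels"][150:290,260:440,::-1])
cv2.imwrite("pics/s5.png",cv2.resize(np.hstack(ims),(800,311),interpolation=cv2.INTER_CUBIC))
```

```text
[0.50460965 0.05932353 0.13007261] [-0.     0.002  0.     0.     0.002  0.   ] [-0.63354612  0.32591071 -0.96589175]
```

View pics/s5.png

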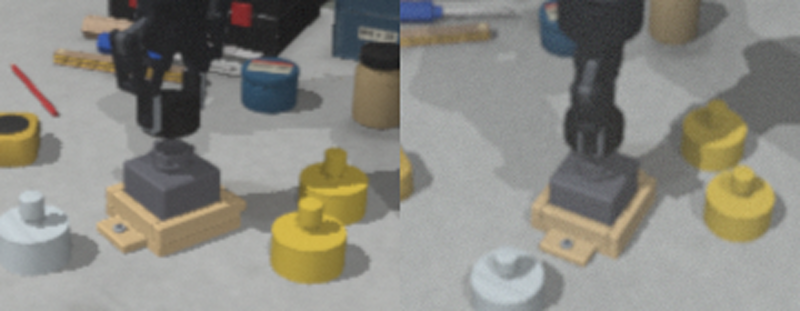

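The cap is held level at (167,105), about 23 mm above the open mouth at (175,155). The jar is seated in the holder and the cover stands upright at (35,235). Handing in.

```bash
python3 -c "
from bench import ctrl
print(ctrl.hand_in())"
```

```text
the job is handed in; nothing more can be done
None
```

The job is handed in, though no verdict came back: the dust cover stands upright on the table clear of the holder, the cap was unscrewed about 75° and is held level about 23 mm above the mouth, and the jar is still seated in its holder.

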